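Stopper the oil cruet

ROBOT

A 7-joint arm with a two-finger parallel gripper is mounted at the origin on a cart in front of the work surface, level with it; the furniture and walls round the work are solid. World frame = base frame: x ahead of the robot, y to its left, z up, the work surface at z = 0. Lengths are in m, angles in rad, forces in N, time in s.
With the tool pointing down it reaches from about 0.425 to 0.875 m from the base axis. Payload 9.9 kg.
Tool frame: the origin (TCP) lies at the very end of the fingers, on their centre line; the grasp point (between the pads) lies 19 mm behind it; z points along the fingers, y is the direction in which the jaws open and shut (so a half turn about z gives the same grasp; the last joint's range is limited). The gripper opens to 85 mm and grips with 20 to 120 N. Pads are 22 mm wide; open, the fingers measure 114 mm over their backs; the gripper's body (76 mm by 85 mm) begins 54 mm behind the grasp point. The pads swing forward as they close: fully open they stand 13 mm farther back than shut.
Start: joints at [-1.378, 0.576, 0.025, 1.437, -0.015, 1.129, -0.057], TCP at [0.184, 0.649, 0.231] pointing down, gripper open.
Joint ranges: [-2.76, 2.76], [-0.34, 2.15], [-1.52, 1.57], [0.19, 2.46], [-1.09, 4.23], [0.17, 1.99], [-2.82, 2.82]. Speed limits (rad/s): [2.22, 2.22, 3.01, 3.01, 3.14, 3.14, 3.14].

INTERFACE

Orientations are given as a rotation vector (axis times angle).
In Python, from cell import arm gives the robot as it stands. Calls block until the motion is done:
- arm.movep(position, orientation): joint-space move of the TCP to a pose.
- arm.servo_line(position, rot=None, velocity=0.15): straight line of the TCP; rot=None keeps the orientation; velocity is the mean speed in m/s.
- arm.move_j(angles): joint-space move.
- arm.command_gripper(opening): finger opening in m; the grip force is fixed at half the most; returns when the fingers have stopped.
- arm.pause(seconds).
- arm.ik(position, orientation): joint angles nearest the present ones, or None.
- arm.observe(): the state.
- arm.read_camera(name): name is "side" or "top" or "wrist"; returns a dict with "color" (420x560x3 uint8, red, green, blue), "depth" (420x560 float32, m along the optical axis (not along the pixel's ray), 0 where there is no reading), "fovy" (degrees; the focal length in pixels is half the picture's height over the tangent of half this angle, whatever the lens; pixels are square), "cx", "cy" (the principal point, pixels), "R" (3x3) and "t" (3): a world point X has camera coordinates R X + t. Camera axes: x right, y down, z forward; pixel columns grow to the right and rows downward; lengths in m; the calibration is good to about 2 mm. A picture is of the moment at which its call begins.
A pose or a line that the arm cannot do raises arm.MotionError and nothing moves.
- arm.finish_job(): hands the job in, once; it reports no verdict.
Trained networks look in a picture, given as the dict that the camera call returned (one of the last four; its "shot" number tells which), for a name from the list of things; names that differ only in an ending like _2 or _b are one class to them, and where a whole thing is asked for, a point or a joint stands for the part that bears it (a point fixed in the world has none). Each returns a list of dicts, best first, with "p" (0 to 1); they miss things now and then, are a little off and sometimes report something else, mostly with a low value. They report only what shows in the picture. A call takes as long as a camera call. They do not tell look-alikes from the thing itself.
- arm.search_frame(picture, target): "point" ([x, y, z] in m, in world coordinates, good to about 4 mm: the middle of the surface that is visible of it).
- arm.cut_out(picture, target): "mask" (420x560 bool, what is visible of it).
- arm.tip_of(picture, target): "point" ([x, y, z] in m, in world coordinates, good to about 4 mm: a listed point, or the origin of a listed thing).
The state is a dict: "t": time; "joint_positions": joint angles; "joint_vel": joint speeds; "effort": joint torques, N m; "ee_pos": TCP position; "orientation": TCP orientation; "contact_force": force on the tool from outside, world axes, zero at the start; "ft_torque": the same for the moment, N m; "opening": finger opening in m.
Only numpy, scipy, OpenCV 4.12 (cv2) and the standard library are available. Lean on these libraries where they do the work, as an engineer would, in place of code of your own. Each camera call takes 0.05 s, during which the arm holds its last target. There are 200 camera calls.

TASK

The cleaned stopper of the oil cruet stands upside down on its wooden knob. Turn it over and put it back in the cruet: the steel rod down through the drip hole inside the neck, the cork taper in the neck, the knob sitting flat on the rim. Leave the cruet standing where it is, and do not disturb the mill, tin, spice jar and timer.

Things in the scene. Friction and masses are not known exactly. Their poses are not given: they have to be found in the camera images.
- stopper: Stopper, 103 mm long, 90 g. Origin: centre of the knob's outer flat face; z runs from there to the rod tip. Red-brown octagonal knob z 0-34 mm, 46 mm across flats (normals at x, y and every 45 deg); cork taper z 34-58, diameter 26 narrowing to 19; steel rod, diameter 8, z 58-103, round end. Starts upside down, z up. On its side it lies level on a knob flat, axis 23 mm up.
- stopper_seat (a point): Centre of the knob's inner face, at z = 34 mm on the stopper, round the thick end of the cork; it rests on the cruet's rim when fully home. Axes as the stopper's.
- stopper_tip (a point): Tip of the stopper's rod, at z = 103 mm on the stopper. Axes as the stopper's.
- cruet: White stoneware cruet, blue band, loose, 0.8 kg, left or right of the middle. Origin: centre of underside, z up. Body diameter 90 mm to height 52, shoulder to 31 at 104, neck 36 at the rim, height 130. Bore diameter 28 at the rim, 21 at 24 mm below it; steel funnel to 33 below, then drip hole, diameter 11, 33-42 below; hollow to 78 below.
- cruet_rim (a point): Centre of the cruet's mouth, level with the rim's top, 130 mm above its underside. Axes as the cruet's.
- pepper_mill: Brown wooden pepper mill, 58 mm in diameter, 170 mm tall; origin at the centre of its underside. Leave alone.
- tin: Food tin, 76 mm in diameter, 58 mm tall, behind the work; origin at the centre of its underside. Leave alone.
- spice_jar: Spice jar with a dark lid, 41 mm in diameter, 105 mm tall, behind the work; origin at the centre of its underside. Leave alone.
- timer: Red and white kitchen timer, 68 mm in diameter, 36 mm tall, near the right; origin at the centre of its underside. Leave alone.
Not all that is in view belongs to the job. Of the things that look like the stopper, take the one that is nearest to the robot's base at the start.

How it is judged:
On the way:
1. the stopper is held upright over the cruet's mouth, rod down, its tip within 14 mm of the mouth's axis and at most 25 mm above the rim or already in the mouth, knob still 35 mm or more above the rim (z of stopper_tip in the frame of cruet_rim below 0.025 m and z of stopper_seat in the frame of cruet_rim above 0.035 m and horizontal distance between stopper_tip and cruet_rim below 0.014 m and angle between the z axis of stopper and the z axis of cruet, either way round below 0.3 rad), for 0.05 s.
At the end, for the whole second after the job is handed in: Stopper home and at rest, rod down: knob face within 3 mm of the rim, 4 mm of the mouth's axis, 0.08 rad of parallel. Cruet upright on the table (0.05 rad), within 50 mm of its start; mill, tin, spice jar, timer within 30 mm of theirs (z of stopper_seat in the frame of cruet_rim below 0.003 m and z of stopper_tip in the frame of cruet_rim below -0.06 m and horizontal distance between stopper_seat and cruet_rim below 0.004 m and angle between the z axis of stopper and the z axis of cruet, either way round below 0.08 rad and angle between cruet's own z axis and vertical below 0.05 rad and height (world z) of cruet between -0.005 and 0.005 m and distance of cruet from where it was at the start of the episode below 0.05 m and linear speed of stopper below 0.02 m/s and distance of each of pepper_mill, tin, spice_jar, timer from where it was at the start of the episode below 0.03 m); the robot touches nothing.
It fails at once if the cruet is tipped by more than 0.35 rad (angle between cruet's own z axis and vertical above 0.35 rad).
It fails at once if the mill, tin, spice jar or timer is moved by more than 30 mm (distance of any of pepper_mill, tin, spice_jar, timer from where it was at the start of the episode above 0.03 m).
It also fails if it takes over 72 s, if anything falls off the work surface, if the arm or the gripper's body presses on something with over 40 N, if the wrist force passes 120 N, or if a joint passes its speed limit or range.

## Working session

There is one attempt and no reset: what is moved stays moved. The work goes in short steps, each a Python script; the robot and the scene stay as the last script left them, time stands still between calls to the robot, and variables do not carry over. Pictures are saved under pics/ and viewed, about 8 in all and at most 12, crops included, and the job is handed in when it is done.

```bash
mkdir -p pics; ls; cat > h.py <<'E'
import numpy as np, cv2
from cell import arm
def save(p,name): cv2.imwrite(f"pics/{name}.png",p["color"][:,:,::-1])
def K(p):
    f=210/np.tan(np.radians(p["fovy"])/2); return f,p["cx"],p["cy"]
def cloud(p,mask=None):
    f,cx,cy=K(p); d=p["depth"]; v,u=np.nonzero((d>0)&(mask if mask is not None else True))
    z=d[v,u]; c=np.stack([(u-cx)/f*z,(v-cy)/f*z,z],1)
    return (c-p["t"])@p["R"],v,u
def proj(p,X):
    f,cx,cy=K(p); c=p["R"]@np.array(X)+p["t"]; return c[:2]/c[2]*f+[cx,cy]
E
python3 - <<'E'
from h import *
ims=[]
for n in ["top","side"]:
    p=arm.read_camera(n); ims.append(p["color"]); print(n,p["fovy"],p["R"].round(2).tolist(),p["t"].round(2))
    for k in ["stopper","cruet","cruet_rim","pepper_mill","tin","spice_jar","timer"]:
        for fn in ("search_frame","tip_of"):
            print(k,fn,[(np.round(r["point"],3).tolist(),round(r["p"],2)) for r in getattr(arm,fn)(p,k)][:4])
    save(p,n)
print(arm.observe()["t"])
E
```

```text
pics
top 44.61770828553675 [[0.03, -1.0, 0.0], [-0.98, -0.03, -0.19], [0.19, 0.0, -0.98]] [-0.05  0.59  1.38]
stopper search_frame [([0.59, -0.193, 0.03], 0.62), ([0.59, 0.165, 0.037], 0.61), ([0.595, -0.102, 0.036], 0.6), ([0.467, -0.021, 0.035], 0.51)]
stopper tip_of [([0.601, -0.104, 0.003], 0.79), ([0.595, -0.199, -0.003], 0.6), ([0.597, 0.164, 0.007], 0.53), ([0.469, -0.018, 0.004], 0.48)]
cruet search_frame [([0.454, -0.244, 0.087], 0.9)]
cruet tip_of [([0.458, -0.252, -0.001], 0.7)]
cruet_rim search_frame [([0.454, -0.247, 0.091], 0.62)]
cruet_rim tip_of [([0.461, -0.257, 0.131], 0.9), ([0.46, -0.254, -0.0], 0.6), ([0.365, -0.375, 0.001], 0.5)]
pepper_mill search_frame [([0.498, 0.271, 0.136], 0.91), ([0.362, -0.373, 0.026], 0.53)]
pepper_mill tip_of [([0.506, 0.283, -0.002], 0.94)]
tin search_frame [([0.455, -0.245, 0.085], 0.63), ([0.753, 0.072, 0.055], 0.56), ([0.468, -0.019, 0.034], 0.48)]
tin tip_of [([0.757, 0.072, -0.0], 0.94)]
spice_jar search_frame [([0.731, -0.098, 0.103], 0.77)]
spice_jar tip_of [([0.505, 0.284, -0.0], 0.6), ([0.743, -0.1, 0.001], 0.55)]
timer searc
[... 452 characters left out ...]
598, -0.105, 0.004], 0.7)]
cruet search_frame [([0.448, -0.275, 0.072], 0.74)]
cruet tip_of [([0.461, -0.246, 0.002], 0.64)]
cruet_rim search_frame [([0.445, -0.283, 0.064], 0.85), ([0.357, -0.391, 0.024], 0.55)]
cruet_rim tip_of []
pepper_mill search_frame [([0.489, 0.263, 0.077], 0.73)]
pepper_mill tip_of [([0.498, 0.28, 0.0], 0.87), ([0.462, -0.246, 0.004], 0.57)]
tin search_frame [([0.75, 0.048, 0.041], 0.91)]
tin tip_of [([0.763, 0.068, -0.001], 0.79), ([0.46, -0.245, -0.0], 0.15)]
spice_jar search_frame [([0.729, -0.115, 0.064], 0.86)]
spice_jar tip_of [([0.743, -0.096, 0.001], 0.84)]
timer search_frame [([0.361, -0.392, 0.028], 0.68)]
timer tip_of [([0.366, -0.378, -0.002], 0.95)]
1.5
```

View pics/top.png

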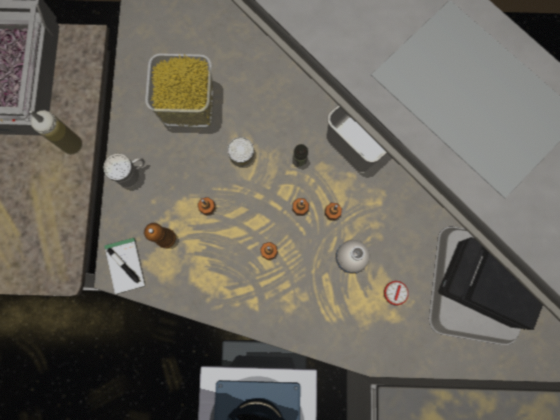

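View pics/side.png

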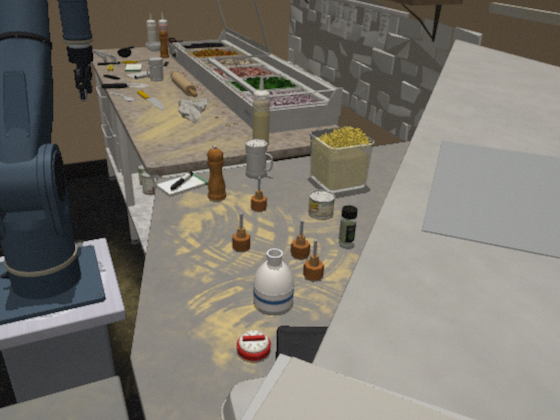

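The nearest look-alike is at (0.469, -0.019), top px (269,250); the cruet is at (0.46, -0.253), top px (352,257). I'll check which flip strategies are kinematically possible.

```bash
cat >> h.py <<'E'
from scipy.spatial.transform import Rotation as Ro
def rot(az,el,flip=0):
    "tool z at azimuth az, elevation el (deg, + up); tool y horizontal"
    a,e=np.radians([az,el]); z=np.array([np.cos(e)*np.cos(a),np.cos(e)*np.sin(a),np.sin(e)])
    y=np.array([-np.sin(a),np.cos(a),0])*(-1 if flip else 1)
    return np.stack([np.cross(y,z),y,z],1)
def rv(R): return Ro.from_matrix(R).as_rotvec()
def tcp(g,R,back=0.019): return np.array(g)+back*R[:,2]
def ik(g,R): return arm.ik(tcp(g,R),rv(R))
E
python3 - <<'E'
from h import *
S=[.469,-.019,.022]; C=[.46,-.253]
print("start")
for el in (-25,-30,-35,-45,-60,-90):
    print(el,[(az,f) for az in range(-180,180,15) for f in (0,1) if ik(S,rot(az,el,f)) is not None])
print("final: need both z .147 and .235")
for el in (45,30,25,15,0,-15,-30,-45):
    print(el,[(az,f) for az in range(-180,180,15) for f in (0,1) if all(ik(C+[z],rot(az,el,f)) is not None for z in (.147,.24))])
E
```

```text
start
-25 [(-180, 0), (-180, 1), (-165, 0), (-165, 1), (-150, 0), (-150, 1), (-135, 0), (-135, 1), (-120, 0), (-120, 1), (-105, 0), (-105, 1), (-90, 0), (-90, 1), (-75, 0), (-75, 1), (-60, 0), (-60, 1), (60, 0), (60, 1), (75, 0), (75, 1), (90, 0), (90, 1), (105, 0), (105, 1), (120, 0), (120, 1), (135, 0), (135, 1), (150, 0), (150, 1), (165, 0), (165, 1)]
-30 [(-180, 0), (-180, 1), (-165, 0), (-165, 1), (-150, 0), (-150, 1), (-135, 0), (-135, 1), (-120, 0), (-120, 1), (-105, 0), (-105, 1), (-90, 0), (-90, 1), (-75, 0), (-75, 1), (-60, 0), (-60, 1), (60, 0), (60, 1), (75, 0), (75, 1), (90, 0), (90, 1), (105, 0), (105, 1), (120, 0), (120, 1), (135, 0), (135, 1), (150, 0), (150, 1), (165, 0), (165, 1)]
-35 [(-180, 0), (-180, 1), (-165, 0), (-165, 1), (-150, 0), (-150, 1), (-135, 0), (-135, 1), (-120, 0), (-120, 1), (-105, 0), (-105, 1), (-90, 0), (-90, 1), (-75, 0), (-75, 1), (-60, 0), (-60, 1), (60, 0), (60, 1), (75, 0), (75, 1), (90, 0), (90, 1), (105, 0), (105, 1), (120, 0), (120, 1), (135, 0), (135, 1), (150, 0), (150, 1), (165, 0), (165, 1)]
-45 [(-180, 0), (-180, 1), (-165, 0), (-1
[... 2762 characters left out ...]
0, 0), (-180, 1), (-165, 0), (-165, 1), (-150, 0), (-150, 1), (-135, 0), (-135, 1), (-120, 0), (-120, 1), (-105, 0), (-105, 1), (-90, 0), (-90, 1), (-75, 0), (-75, 1), (15, 0), (15, 1), (30, 0), (30, 1), (45, 0), (45, 1), (60, 0), (60, 1), (75, 0), (75, 1), (90, 0), (90, 1), (105, 0), (105, 1), (120, 0), (120, 1)]
-45 [(-180, 0), (-180, 1), (-165, 0), (-165, 1), (-150, 0), (-150, 1), (-135, 0), (-135, 1), (-120, 0), (-120, 1), (-105, 0), (-105, 1), (-90, 0), (-90, 1), (-75, 0), (-75, 1), (15, 0), (15, 1), (30, 0), (30, 1), (45, 0), (45, 1), (60, 0), (60, 1), (75, 0), (75, 1), (90, 0), (90, 1), (105, 0), (105, 1), (120, 0), (120, 1), (135, 0), (135, 1), (150, 0), (150, 1), (165, 0), (165, 1)]
```

```bash
python3 - <<'E'
from h import *
p=arm.read_camera("top")
for c in ([.469,-.019,.05],[.46,-.253,.13]):
    u,v=proj(p,c).astype(int)
    im=p["color"][v-30:v+30,u-40:u+40,::-1]
    globals().setdefault("L",[]).append(cv2.resize(im,None,fx=5,fy=5,interpolation=cv2.INTER_CUBIC))
cv2.imwrite("pics/crop.png",np.hstack(L))
E
```

```text
(no output)
```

View pics/crop.png

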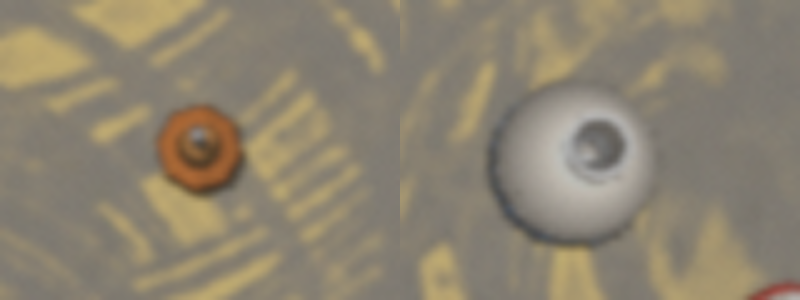

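The top crop is too coarse to read the octagon's yaw. Next are wrist views from close above the stopper and the cruet.

```bash
python3 - <<'E'
from h import *
for n,(x,y,z) in dict(cru=(.46,-.253,.36),sto=(.469,-.019,.30)).items():
    R=rot(0,-90,0); 
    best=None; q0=np.array(arm.observe()["joint_positions"])
    for az in (0,90,-90,180):
        q=arm.ik([x,y,z],rv(rot(az,-90)))
        if q is not None and (best is None or np.abs(q-q0).max()<best[0]): best=(np.abs(q-q0).max(),az)
    R=rot(best[1],-90); print(n,best)
    arm.movep([x,y,z],rv(R)); p=arm.read_camera("wrist"); save(p,"w_"+n); np.save(n+".npy",p,allow_pickle=True)
    for k in (["stopper","stopper_tip"] if n=="sto" else ["cruet","cruet_rim"]):
        print(k,[(np.round(r["point"],4).tolist(),round(r["p"],2)) for r in arm.tip_of(p,k)][:4])
    P,v,u=cloud(p)
    if n=="cru": # rim ring
        m=(abs(P[:,2]-.130)<.004)&(np.hypot(P[:,0]-x,P[:,1]-y)<.04)
        q=P[m]; c,r=cv2.minEnclosingCircle(q[:,:2].astype(np.float32)); print("rim",m.sum(),c,r,q[:,2].mean())
    else:
        m=(P[:,2]>.031)&(P[:,2]<.038)&(np.hypot(P[:,0]-x,P[:,1]-y)<.04)
        q=P[m]; h=cv2.convexHull(q[:,:2].astype(np.float32)); c,r=cv2.minEnclosingCircle(h); print("knob",m.sum(),c,r)
        for t in range(0,45,3):
            w=[np.ptp(q[:,:2]@[np.cos(a),np.sin(a)]) for a in np.radians(t+45*np.arange(4))]; print(t,np.round(1e3*np.mean(w),1),end="; ")
    print(p["R"].round(2).tolist(),p["t"])
print(arm.observe()["t"])
a,b=[cv2.imread(f"pics/w_{n}.png") for n in("cru","sto")]
cv2.imwrite("pics/w.png",cv2.resize(np.hstack([a,b]),(800,300),interpolation=cv2.INTER_AREA))
E
```

```text
cru (np.float64(1.1165576607437089), 180)
cruet [([0.4599, -0.2527, -0.0014], 0.82)]
cruet_rim [([0.4621, -0.2551, 0.132], 0.78), ([0.3619, -0.3809, 0.0014], 0.4)]
rim 382 (0.46357810497283936, -0.25185930728912354) 0.017753273248672485 0.13010778617854205
[[0.0, -1.0, 0.0], [-0.96, -0.0, 0.29], [-0.29, -0.0, -0.96]] [-0.25271817  0.36498883  0.63907973]
sto (np.float64(0.5783117135160861), 180)
stopper [([0.4686, -0.0202, -0.0005], 0.95), ([0.5947, -0.2004, -0.0012], 0.89), ([0.606, -0.107, -0.0022], 0.78), ([0.5984, 0.1657, 0.0062], 0.67)]
stopper_tip [([0.597, 0.1695, 0.1084], 0.91), ([0.5984, -0.1068, 0.102], 0.72), ([0.4726, -0.0191, 0.1041], 0.62), ([0.5892, -0.2016, 0.1026], 0.6)]
knob 904 (0.47408029437065125, -0.017228031530976295) 0.02452143467962742
0 48.3; 3 48.1; 6 47.9; 9 47.5; 12 47.0; 15 46.4; 18 46.0; 21 46.6; 24 47.2; 27 47.7; 30 48.1; 33 48.3; 36 48.5; 39 48.5; 42 48.4; [[-0.0, -1.0, 0.0], [-0.96, 0.0, 0.29], [-0.29, -0.0, -0.96]] [-0.0195958   0.39183432  0.58467195]
6.1333
```

View pics/w.png

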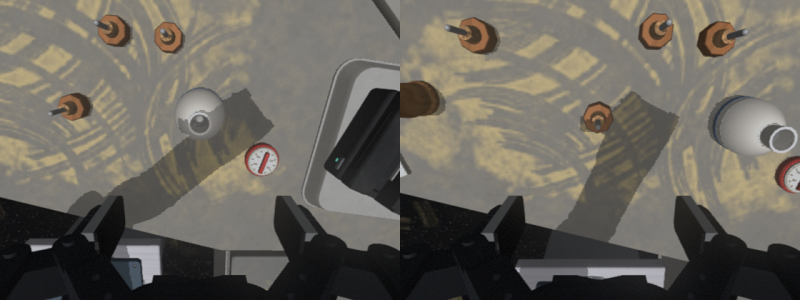

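Wrist views: the target stopper is at (597,116) in the right half, the cruet mouth at (200,122) in the left half. Knob flats lie at 18° + 45k, with the width minimum exactly 46.0 mm, so a tool azimuth of -72° closes the jaws on flats. Now checking joint solutions.

```bash
python3 - <<'E'
from h import *
S=np.array([.4735,-.018,.017]); C=np.array([.463,-.253])
q0=np.array(arm.observe()["joint_positions"]); print(q0.round(2))
for f in (0,1):
    R=rot(-72,-25,f)
    for b in (.12,0):
        q=arm.ik(tcp(S-b*R[:,2],R,.013),rv(R)); print("f",f,"grasp",b,None if q is None else np.round(q,2))
    q=arm.ik(tcp(S+[0,0,.25],R,.013),rv(R)); print("lift",None if q is None else np.round(q,2))
    for az in (-117,-100,-85,-72,-60,45,60,75):
        R=rot(az,25,1-f)
        for z in (.28,.147):
            q=arm.ik(tcp([*C,z],R,.013),rv(R)); print(" final",az,z,None if q is None else np.round(q,2))
E
```

```text
[-0.89  0.41  1.22  1.87 -0.42  1.16 -1.09]
f 0 grasp 0.12 [-1.42  1.2   0.82  2.12  0.34  0.67 -0.8 ]
f 0 grasp 0 [-1.28  1.39  0.9   2.21  0.32  0.32 -0.75]
lift [-1.33  0.79  0.98  2.19  0.72  0.8  -0.74]
 final -117 0.28 [-0.28  1.16  0.25  1.83  1.01  1.92  1.86]
 final -117 0.147 [-0.28  1.39  0.24  1.71  0.93  1.85  1.77]
 final -100 0.28 [-0.22  1.12  0.02  2.05  1.18  1.98  1.55]
 final -100 0.147 [-0.22  1.37  0.02  1.92  1.13  1.93  1.44]
 final -85 0.28 [-0.26  1.14  0.02  2.25  1.31  1.93  1.31]
 final -85 0.147 [-0.26  1.41  0.02  2.11  1.26  1.89  1.19]
 final -72 0.28 [-0.89  1.76  1.11  2.45  1.66  0.68  0.95]
 final -72 0.147 [-0.27  1.48  0.02  2.26  1.36  1.93  0.92]
 final -60 0.28 None
 final -60 0.147 [-0.43  1.63  0.24  2.4   1.46  1.75  0.65]
 final 45 0.28 [ 1.67  1.43 -1.08  1.99 -1.    1.05  1.09]
 final 45 0.147 [ 1.45  1.46 -0.64  1.87 -1.06  1.38  1.38]
 final 60 0.28 [ 1.36  1.22 -0.64  1.8  -1.04  1.6   1.09]
 final 60 0.147 [ 1.36  1.46 -0.64  1.68 -0.9   1.54  1.13]
 final 75 0.28 [ 1.14  1.19 -0.42  1.62 -1.    1.92  1.01]
 final 75 0.147 [ 1.26  1
[... 425 characters left out ...]
  0.72  1.06 -1.18]
 final -85 0.28 [-0.88  1.65  1.1   2.27  1.17  0.73 -1.55]
 final -85 0.147 [-0.93  1.91  1.01  2.13  0.82  0.7  -1.41]
 final -72 0.28 [-0.94  2.03  1.41  2.45  1.99  0.29 -2.49]
 final -72 0.147 [-0.94  1.93  0.9   2.28  1.26  0.71 -2.02]
 final -60 0.28 None
 final -60 0.147 [-0.43  1.63  0.24  2.4   1.46  1.75 -2.49]
 final 45 0.28 [ 1.67  1.43 -1.08  1.99 -1.    1.05 -2.05]
 final 45 0.147 [ 1.45  1.46 -0.64  1.87 -1.06  1.38 -1.76]
 final 60 0.28 [ 1.36  1.22 -0.64  1.8  -1.04  1.6  -2.06]
 final 60 0.147 [ 1.27  1.41 -0.48  1.69 -0.98  1.66 -1.91]
 final 75 0.28 [ 1.14  1.19 -0.42  1.62 -1.    1.92 -2.13]
 final 75 0.147 [ 1.14  1.41 -0.42  1.5  -0.89  1.87 -2.06]
```

Solutions exist for f=0 with a final azimuth near -100°. With the tool tilted up, the wrist may come low, so I'll fit a kinematic model from ik samples to check wrist and elbow heights.

```bash
cat > fk.py <<'E'
import numpy as np
from scipy.spatial.transform import Rotation as Ro
AX=[[0,0,1],[0,1,0],[0,0,1],[0,1,0],[0,0,1],[0,1,0],[0,0,1]]
def chain(p,q):
    "q (n,7); returns list of joint origins, T rot, pos"
    p=p.reshape(8,6); n=len(q); R=Ro.identity(n); x=np.zeros((n,3)); O=[]
    for i in range(7):
        x=x+R.apply(np.tile(p[i,:3],(n,1))); R=R*Ro.from_rotvec(p[i,3:]); O.append(x)
        R=R*Ro.from_rotvec(q[:,i:i+1]*np.array(AX[i])[None])
    x=x+R.apply(np.tile(p[7,:3],(n,1))); R=R*Ro.from_rotvec(p[7,3:])
    return O,R,x
E
python3 - <<'E'
from h import *; from fk import *
from scipy.optimize import least_squares
rng=np.random.default_rng(0); Q=[];X=[];RR=[]
while len(Q)<90:
    R=rot(rng.uniform(-180,180),rng.uniform(-90,20)); x=[rng.uniform(.35,.7),rng.uniform(-.4,.4),rng.uniform(.05,.45)]
    q=arm.ik(x,rv(R))
    if q is not None: Q.append(q);X.append(x);RR.append(R)
Q=np.array(Q);X=np.array(X);RR=Ro.from_matrix(RR)
def res(p):
    O,R,x=chain(p,Q); return np.r_[(x-X).ravel(),.3*(RR.inv()*R).as_rotvec().ravel(),1e-5*p]
best=None
for s4 in (1,-1):
  for k in range(4):
    p=np.zeros((8,6)); p[1,2]=.3;p[2,2]=.2;p[3,2]=.2;p[4,2]=.2;p[5,2]=.2;p[6,2]=.1;p[7,2]=.2
    p=p.ravel()+rng.normal(0,.05*k,48)
    s=least_squares(res,p,max_nfev=150)
    if best is None or s.cost<best.cost: best=s
    if best.cost<1e-5: break
  if best.cost<1e-5: break
print(best.cost); np.save("fk.npy",best.x); print(best.x.reshape(8,6).round(3))
E
```

```text
10.537595753259808
[[ 0.29  -0.044 -0.025  0.115  1.444  0.043]
 [-0.094 -0.014  0.006 -0.012  1.257 -1.126]
 [ 0.025 -0.038 -0.124 -0.107  0.984  2.643]
 [ 0.453  0.358 -0.302 -0.238 -2.155  0.524]
 [-0.159 -0.141  0.157  1.891 -0.303 -0.395]
 [ 0.066 -0.     0.079 -1.004  3.338 -1.867]
 [ 0.056  0.09   0.057 -0.386 -4.44   0.933]
 [ 0.094 -0.012 -0.014 -1.757  1.239 -2.854]]
```

```bash
cat > /tmp/fit.py <<'E'
from h import *; from fk import *; import fk, itertools
from scipy.optimize import least_squares
rng=np.random.default_rng(0); Q=[];X=[];RR=[]
while len(Q)<70:
    R=rot(rng.uniform(-180,180),rng.uniform(-90,20)); x=[rng.uniform(.35,.7),rng.uniform(-.4,.4),rng.uniform(.05,.45)]
    q=arm.ik(x,rv(R))
    if q is not None: Q.append(q);X.append(x);RR.append(R)
Q=np.array(Q);X=np.array(X);RR=Ro.from_matrix(RR)
def full(p):
    O,R,x=chain(p,Q); return np.r_[(x-X).ravel(),.3*(RR.inv()*R).as_rotvec().ravel(),1e-5*p]
def ronly(r):
    R=Ro.identity(len(Q))
    r=r.reshape(8,3)
    for i in range(7): R=R*Ro.from_rotvec(r[i])*Ro.from_rotvec(Q[:,i:i+1]*np.array(fk.AX[i])[None])
    return np.r_[(R*Ro.from_rotvec(r[7])*RR.inv()).as_matrix().ravel()-np.tile(np.eye(3).ravel(),len(Q)),1e-4*r.ravel()]
out=[]
for s in itertools.product((1,-1),repeat=7):
  if s[1]<0: continue
  fk.AX=[[0,0,s[i]] if i%2==0 else [0,s[i],0] for i in range(7)]
  for t in range(4):
    r=np.zeros((8,3)); r[7,2]=t*np.pi/2
    out.append((np.sum(ronly(r.ravel())**2),s,t))
out.sort(); print(out[:4])
best=None
for c,s,t in out[:6]:
    fk.AX=[[0,0,s[i]] if i%2==0 else [0,s[i],0] for i in range(7)]
    r=np.zeros((8,3)); r[7,2]=t*np.pi/2
    sr=least_squares(ronly,r.ravel(),max_nfev=60); print(s,t,sr.cost)
    if best is None or sr.cost<best[0]: best=(sr.cost,s,sr.x)
c,s,r=best; fk.AX=[[0,0,s[i]] if i%2==0 else [0,s[i],0] for i in range(7)]
p=np.zeros((8,6)); p[:,3:]=r.reshape(8,3); p[:,2]=.15
S=least_squares(full,p.ravel(),max_nfev=100); print(S.cost,S.x.reshape(8,6).round(3))
np.save("fk.npy",S.x); np.save("ax.npy",fk.AX)
E
python3 /tmp/fit.py
```

```text
[(np.float64(2.467401100274366e-08), (-1, 1, -1, 1, -1, 1, -1), 1), (np.float64(151.52174691602045), (-1, 1, -1, -1, 1, -1, -1), 1), (np.float64(231.2505770194305), (-1, 1, -1, 1, 1, 1, -1), 1), (np.float64(231.29616716302047), (-1, 1, 1, -1, 1, -1, -1), 2)]
(-1, 1, -1, 1, -1, 1, -1) 1 6.168502748073247e-09
(-1, 1, -1, -1, 1, -1, -1) 1 2.649595124800271e-07
(-1, 1, -1, 1, 1, 1, -1) 1 5.086994487144982e-07
(-1, 1, 1, -1, 1, -1, -1) 2 70.48443003988642
(-1, 1, 1, -1, -1, -1, -1) 3 69.89937439257318
(1, 1, -1, 1, -1, 1, -1) 1 5.247859625982746e-07
7.920592012702816e-11 [[ 0.    -0.     0.133 -0.     0.    -0.   ]
 [ 0.    -0.008  0.133  0.     0.     0.   ]
 [-0.    -0.007  0.294 -0.    -0.    -0.   ]
 [ 0.    -0.016  0.294  0.     0.     0.   ]
 [-0.    -0.016  0.196 -0.    -0.    -0.   ]
 [ 0.    -0.     0.196  0.     0.     0.   ]
 [-0.    -0.     0.181 -0.    -0.     0.785]
 [-0.     0.     0.181 -0.    -0.     0.785]]
```

The kinematics fit is exact (wrist 0.362 m behind the TCP). A tool tilted up at the cruet would put the wrist in the table, so a one-grasp flip is out. New plan: grasp the knob at el -35°, lay it on its side (roll 180°, el -55°), regrasp at el -80°, then insert with the tool at el -10°.

```bash
cat >> h.py <<'E'
import fk
fk.AX=np.load("ax.npy"); PF=np.load("fk.npy")
def links(q): 
    O,_,x=fk.chain(PF,np.array([q])); return O[4][0],O[3][0],O[5][0],O[6][0],x[0]
def show(tag,q):
    if q is None: print(tag,None); return
    O,_,x=fk.chain(PF,np.array([q])); e=O[3][0]+0; print(tag,np.round(q,2),"elbow",O[3][0].round(2),"wrist",O[5][0].round(2))
E
python3 - <<'E'
from h import *
S=np.array([.4735,-.018,.020]); C=np.array([.463,-.253]); L=np.array([.48,.02,.023])
B=.013
R=rot(-72,-35,0)
for g in (S-.1*R[:,2],S,S+[0,0,.15]): show("pick",arm.ik(tcp(g,R,B),rv(R)))
for b in (-120,-100,-80,-60,60,80,100):
    R=rot(b,-55,1); show(f"lay {b}",arm.ik(tcp(L,R,B),rv(R)))
    for g in (0,1): R=rot(b+180,-80,g); show(f"   regrasp {g}",arm.ik(tcp(L,R,B),rv(R)))
for c in (-105,-90,-75):
    for g in (0,1):
        R=rot(c,-10,1-g); show(f"final {c} g{g}",arm.ik(tcp([*C,.26],R,B),rv(R))); show(f"final {c} g{g}",arm.ik(tcp([*C,.148],R,B),rv(R)))
E
```

```text
pick [-1.34  1.07  0.85  2.19  0.31  0.52 -0.66] elbow [0.14 0.49 0.56] wrist [0.36 0.33 0.28]
pick [-1.21  1.24  0.89  2.26  0.26  0.23 -0.59] elbow [0.22 0.51 0.47] wrist [0.39 0.25 0.22]
pick [-1.25  0.88  0.96  2.24  0.55  0.53 -0.65] elbow [0.16 0.41 0.65] wrist [0.39 0.25 0.37]
lay -120 [ 0.2   1.09 -1.08  1.82  0.97  1.6   1.28] elbow [ 0.51 -0.13  0.53] wrist [0.58 0.19 0.31]
   regrasp 0 [-0.19  0.65  0.24  2.25 -1.06  0.34 -2.65] elbow [0.35 0.04 0.74] wrist [ 0.45 -0.03  0.37]
   regrasp 1 [-0.12  0.63  0.13  2.25 -0.93  0.28  0.36] elbow [0.35 0.01 0.74] wrist [ 0.45 -0.03  0.37]
lay -100 [-1.12  1.36  1.35  2.01 -0.89  0.95 -2.72] elbow [0.27 0.5  0.4 ] wrist [0.51 0.22 0.31]
   regrasp 0 [-0.31  0.7   0.46  2.2  -1.08  0.53 -2.26] elbow [0.36 0.09 0.72] wrist [ 0.47 -0.04  0.37]
   regrasp 1 [-0.12  0.65  0.16  2.2  -0.8   0.38  0.59] elbow [0.35 0.01 0.74] wrist [ 0.47 -0.04  0.37]
lay -80 [-1.19  1.29  1.28  2.18 -1.06  0.66 -2.31] elbow [0.23 0.51 0.44] wrist [0.45 0.22 0.31]
   regrasp 0 [-0.31  0.71  0.46  2.15 -0.94  0.59 -2.05] elbow [0.37 0.09 0.72] wrist [ 0.49
[... 1918 characters left out ...]
64  2.2   1.33  1.92  1.45] elbow [ 0.51 -0.09  0.55] wrist [0.46 0.09 0.21]
final -90 g1 [-0.87  1.06  1.03  2.23  1.01  0.64 -1.05] elbow [0.34 0.37 0.56] wrist [0.46 0.09 0.32]
final -90 g1 [-0.88  1.39  1.06  2.23  0.79  0.39 -1.04] elbow [0.38 0.43 0.39] wrist [0.46 0.09 0.21]
final -75 g0 [-0.84  0.97  0.9   2.46  1.69  0.7   1.45] elbow [0.34 0.34 0.61] wrist [0.37 0.08 0.32]
final -75 g0 [-0.74  1.2   0.68  2.45  1.73  0.77  1.13] elbow [0.42 0.35 0.49] wrist [0.37 0.08 0.21]
final -75 g1 [ 0.09  0.77 -0.64  2.43  1.45  1.83 -1.57] elbow [ 0.41 -0.07  0.68] wrist [0.37 0.08 0.32]
final -75 g1 [ 0.09  1.07 -0.64  2.42  1.49  1.94 -1.84] elbow [ 0.52 -0.08  0.54] wrist [0.37 0.08 0.21]
```

```bash
python3 - <<'E'
from h import *
S=np.array([.4735,-.018,.020]); B=.013
R=rot(-72,-35,0); r=rv(R)
arm.command_gripper(.085)
pre=tcp(S-.10*R[:,2],R,B)
arm.movep(pre+[0,0,.1],r); arm.movep(pre,r)
print("tcp/contact",arm.observe()["contact_force"])
arm.servo_line(tcp(S,R,B),velocity=.08)
print(arm.observe()["contact_force"])
arm.command_gripper(0.03); o=arm.observe(); print("open",o["opening"],o["contact_force"],o["t"])
arm.servo_line(tcp(S+[0,0,.14],R,B),velocity=.12)
o=arm.observe(); print("open",o["opening"],o["contact_force"],o["t"])
p=arm.read_camera("side"); save(p,"side2"); w=arm.read_camera("wrist"); save(w,"w2")
im=np.hstack([p["color"],w["color"]])[:,:,::-1]; cv2.imwrite("pics/v2.png",cv2.resize(im,(800,300),interpolation=cv2.INTER_AREA))
E
```

```text
tcp/contact [-0.14982758 -0.30368307  0.00495605]
[-0.12128229  0.17510004 -0.51142995]
open 0.044766684669470584 [-1.44683017  3.60160708  5.03769382] 9.5417
open 0.04520770010677883 [ 0.27006722  0.43425271 -0.59505524] 10.8583
```

View pics/v2.png

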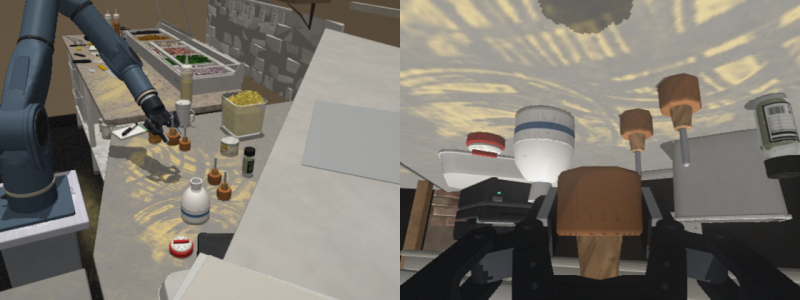

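The stopper is held square on its flats: wrist view (600,200), opening 45 mm. Next I'll check the sweep to the lay pose in the model.

```bash
cat >> h.py <<'E'
def path(q0,q1,B=.013,sz=None):
    "TCP and wrist along joint interpolation"
    T=np.linspace(0,1,11)[:,None]; O,R,x=fk.chain(PF,np.array(q0)*(1-T)+np.array(q1)*T)
    print("tcp",x[::2].round(2).tolist(),"\n wrist",O[5][::2].round(2).tolist())
E
python3 - <<'E'
from h import *
B=.013; L=np.array([.48,.02,.0235])
q=np.array(arm.observe()["joint_positions"])
for b in (90,80,100,110,-70,-90):
    R=rot(b,-55,1); print(b)
    for h in (.25,.15,0):
        qq=arm.ik(tcp(L+[0,0,h],R,B),rv(R)); show(h,qq)
        if h==.25 and qq is not None: path(q,qq)
E
```

```text
90
0.25 [-0.16  0.44  0.62  1.92 -0.83  1.31  0.86] elbow [0.24 0.01 0.8 ] wrist [ 0.48 -0.18  0.56]
tcp [[0.48, -0.03, 0.15], [0.43, -0.08, 0.14], [0.39, -0.08, 0.12], [0.38, -0.04, 0.13], [0.41, 0.01, 0.17], [0.48, 0.03, 0.26]] 
 wrist [[0.39, 0.25, 0.36], [0.44, 0.18, 0.39], [0.48, 0.1, 0.42], [0.51, 0.01, 0.46], [0.51, -0.09, 0.51], [0.48, -0.18, 0.56]]
0.15 [ 0.12  0.52  0.22  2.03 -0.84  1.02  0.92] elbow [ 0.28 -0.06  0.78] wrist [ 0.48 -0.18  0.46]
0 [ 0.44  0.78 -0.26  2.1  -0.8   0.59  0.98] elbow [ 0.36 -0.2   0.68] wrist [ 0.48 -0.18  0.31]
80
0.25 [-0.17  0.39  0.63  2.   -0.89  1.21  0.77] elbow [0.21 0.01 0.81] wrist [ 0.45 -0.18  0.56]
tcp [[0.48, -0.03, 0.15], [0.42, -0.07, 0.13], [0.38, -0.07, 0.12], [0.37, -0.03, 0.12], [0.41, 0.01, 0.17], [0.48, 0.03, 0.26]] 
 wrist [[0.39, 0.25, 0.36], [0.44, 0.18, 0.39], [0.47, 0.1, 0.43], [0.49, 0.0, 0.47], [0.48, -0.09, 0.51], [0.45, -0.18, 0.56]]
0.15 [ 0.14  0.48  0.2   2.11 -0.94  0.92  0.87] elbow [ 0.26 -0.07  0.79] wrist [ 0.45 -0.18  0.46]
0 [ 0.49  0.77 -0.32  2.19 -1.    0.47  1.04] elbow [ 0.35 -0.22  0.69] wrist [ 0
[... 1519 characters left out ...]
7 -0.78  0.71 -2.23] elbow [0.15 0.48 0.57] wrist [0.41 0.21 0.46]
0 [-1.16  1.12  1.08  2.26 -1.06  0.36 -2.2 ] elbow [0.23 0.47 0.53] wrist [0.41 0.21 0.31]
-90
0.25 [-0.7   0.4   0.26  1.88  0.48  1.2   2.44] elbow [0.19 0.12 0.81] wrist [0.48 0.22 0.56]
tcp [[0.48, -0.03, 0.15], [0.48, -0.02, 0.15], [0.48, -0.01, 0.16], [0.48, -0.0, 0.18], [0.48, 0.01, 0.22], [0.48, 0.01, 0.26]] 
 wrist [[0.39, 0.25, 0.36], [0.42, 0.25, 0.38], [0.44, 0.25, 0.41], [0.46, 0.24, 0.45], [0.48, 0.23, 0.5], [0.48, 0.22, 0.56]]
0.15 [-0.56  0.53  0.06  1.99  0.59  1.03  2.23] elbow [0.27 0.13 0.77] wrist [0.48 0.22 0.46]
0 [-0.44  0.78 -0.12  2.07  0.84  0.85  1.86] elbow [0.39 0.15 0.68] wrist [0.48 0.22 0.31]
```

```bash
python3 - <<'E'
from h import *
B=.013; L=np.array([.48,.02,.0235])
o=arm.observe(); arm.servo_line(np.array(o["ee_pos"])+[0,0,.10],velocity=.15)
R=rot(90,-55,1); r=rv(R)
path(arm.observe()["joint_positions"],arm.ik(tcp(L+[0,0,.25],R,B),r))
arm.movep(tcp(L+[0,0,.25],R,B),r); arm.movep(tcp(L+[0,0,.06],R,B),r)
arm.pause(.2); f0=np.array(arm.observe()["contact_force"]); print(f0)
h=.010; arm.servo_line(tcp(L+[0,0,h],R,B),velocity=.08)
while h>-.006:
    f=np.array(arm.observe()["contact_force"])-f0
    if f[2]>3: break
    h-=.001; arm.servo_line(tcp(L+[0,0,h],R,B),velocity=.02)
print("contact h",h,f)
arm.command_gripper(.085); print(arm.observe()["opening"])
arm.servo_line(tcp(L-.12*R[:,2],R,B),velocity=.15)
p=arm.read_camera("wrist"); save(p,"w3")
for k in ("stopper","stopper_seat","stopper_tip"): print(k,[(np.round(x["point"],4).tolist(),round(x["p"],2)) for x in arm.tip_of(p,k)][:3])
p2=arm.read_camera("top"); 
for k in ("stopper","stopper_tip"): print(k,[(np.round(x["point"],4).tolist(),round(x["p"],2)) for x in arm.tip_of(p2,k)][:4])
print(arm.observe()["t"])
P,v,u=cloud(p); m=(P[:,2]>.025)&(np.hypot(P[:,0]-.48,P[:,1]-.02)<.06)&(P[:,2]<.055); q=P[m]; print(m.sum(),q.min(0),q.max(0))
t=q[q[:,2]>.042]; c=cv2.minAreaRect(t[:,:2].astype(np.float32)); print("top flat",c,t[:,2].mean())
E
```

```text
tcp [[0.48, -0.03, 0.25], [0.42, -0.07, 0.22], [0.37, -0.07, 0.19], [0.36, -0.03, 0.18], [0.4, 0.01, 0.2], [0.48, 0.03, 0.26]] 
 wrist [[0.38, 0.25, 0.46], [0.44, 0.18, 0.48], [0.48, 0.1, 0.49], [0.5, 0.01, 0.51], [0.5, -0.09, 0.54], [0.48, -0.18, 0.56]]
[-0.10031162  0.51991613 -0.35873341]
contact h -0.001 [-1.28411136 -2.82467048  9.72868135]
0.0848790919383146
stopper [([0.4801, 0.04, 0.025], 0.82)]
stopper_seat [([0.4792, 0.0039, 0.0189], 0.8), ([0.596, 0.1658, 0.0394], 0.65), ([0.6004, -0.1025, 0.0333], 0.4)]
stopper_tip [([0.4789, -0.0638, 0.0239], 0.73)]
stopper [([0.4778, 0.039, 0.0268], 0.77), ([0.6004, -0.105, 0.002], 0.65), ([0.5963, 0.1648, 0.004], 0.55), ([0.5961, -0.1999, -0.0032], 0.51)]
stopper_tip [([0.6039, -0.1047, 0.1025], 0.8), ([0.5953, 0.165, 0.106], 0.69), ([0.4839, -0.0624, 0.0238], 0.66), ([0.5895, -0.1987, 0.1038], 0.55)]
19.425
4775 [ 0.45865265 -0.03990615  0.02501265] [0.50472323 0.04019792 0.04873919]
top flat ((0.4817805290222168, 0.022981341928243637), (0.03439323976635933, 0.030226273462176323), 89.95765686035156) 0.04571662295546468
```

View pics/w3.png

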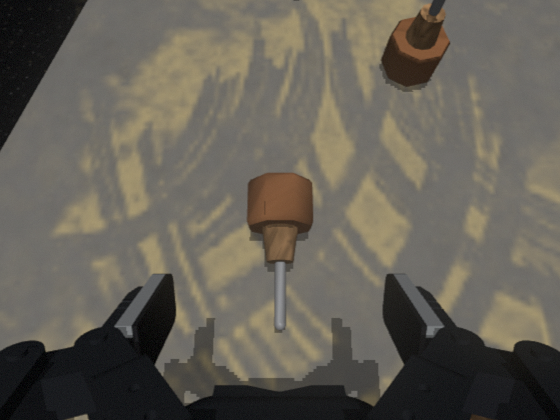

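The stopper lies level and straight: knob at (280,205), rod pointing -y with its tip at (280,328), knob spanning y 0.006 to 0.040, x≈0.481. Regrasping.

```bash
python3 - <<'E'
from h import *
B=.015; L=np.array([.481,.025,.0235])
R=rot(270,-80,0); r=rv(R)
q=arm.ik(tcp(L+[0,0,.12],R,B),r); path(arm.observe()["joint_positions"],q)
arm.movep(tcp(L+[0,0,.12],R,B),r); arm.servo_line(tcp(L,R,B),velocity=.1)
arm.command_gripper(.03); print(arm.observe()["opening"],arm.observe()["contact_force"])
arm.servo_line(tcp(L+[0,0,.2],R,B),velocity=.15)
o=arm.observe(); print(o["opening"],o["t"]); q=o["joint_positions"]; show("now",q)
C=np.array([.463,-.253])
for c in (-110,-100,-90,-80):
    R=rot(c,-10,1); qa=arm.ik(tcp([*C,.30],R,B),rv(R)); show(c,qa); show(c,arm.ik(tcp([*C,.149],R,B),rv(R)))
    if qa is not None: path(q,qa)
E
```

```text
tcp [[0.48, -0.04, 0.11], [0.46, -0.03, 0.1], [0.45, -0.02, 0.09], [0.45, -0.01, 0.1], [0.46, 0.0, 0.11], [0.48, 0.02, 0.13]] 
 wrist [[0.48, -0.25, 0.41], [0.5, -0.18, 0.42], [0.51, -0.11, 0.44], [0.51, -0.04, 0.45], [0.5, 0.02, 0.47], [0.48, 0.09, 0.48]]
0.04468238808769112 [-1.18285181  0.52141516  7.58346241]
0.04476043312314644 23.8917
now [-0.79  0.42  0.74  1.97 -0.14  0.87 -0.  ] elbow [0.18 0.14 0.81] wrist [0.48 0.09 0.56]
-110 [-0.12  0.73 -0.12  1.9   1.03  1.73  1.96] elbow [0.4  0.02 0.7 ] wrist [0.58 0.07 0.36]
-110 [-0.17  0.99 -0.05  1.92  1.02  1.55  1.75] elbow [0.49 0.05 0.59] wrist [0.58 0.07 0.21]
tcp [[0.48, 0.02, 0.21], [0.43, -0.04, 0.19], [0.4, -0.1, 0.21], [0.39, -0.17, 0.24], [0.42, -0.22, 0.27], [0.46, -0.27, 0.3]] 
 wrist [[0.48, 0.09, 0.56], [0.51, 0.09, 0.52], [0.53, 0.09, 0.48], [0.55, 0.09, 0.44], [0.57, 0.08, 0.4], [0.58, 0.07, 0.36]]
-100 [-0.17  0.69 -0.11  2.05  1.13  1.63  1.91] elbow [0.37 0.03 0.72] wrist [0.52 0.08 0.36]
-100 [-0.23  0.97 -0.02  2.06  1.14  1.46  1.66] elbow [0.48 0.08 0.6 ] wrist [0.52 0.08 0.21]
tcp [[0.48, 0.02, 0.21], [0.
[... 418 characters left out ...]
cp [[0.48, 0.02, 0.21], [0.41, -0.05, 0.19], [0.37, -0.12, 0.21], [0.37, -0.19, 0.24], [0.4, -0.24, 0.27], [0.46, -0.27, 0.3]] 
 wrist [[0.48, 0.09, 0.56], [0.49, 0.09, 0.52], [0.49, 0.09, 0.47], [0.48, 0.09, 0.43], [0.47, 0.09, 0.39], [0.46, 0.09, 0.36]]
-80 [ 0.25  0.74 -0.86  2.33  1.38  1.98  1.71] elbow [ 0.39 -0.12  0.69] wrist [0.4  0.08 0.36]
-80 [ 0.11  1.06 -0.64  2.35  1.44  1.92  1.36] elbow [ 0.51 -0.08  0.55] wrist [0.4  0.08 0.21]
tcp [[0.48, 0.02, 0.21], [0.36, -0.05, 0.18], [0.3, -0.13, 0.21], [0.32, -0.2, 0.25], [0.38, -0.25, 0.27], [0.47, -0.27, 0.3]] 
 wrist [[0.48, 0.09, 0.56], [0.49, 0.1, 0.49], [0.48, 0.1, 0.42], [0.46, 0.1, 0.38], [0.43, 0.1, 0.36], [0.4, 0.08, 0.36]]
```

```bash
python3 - <<'E'
from h import *
B=.015; C=np.array([.463,-.253])
R=rot(-95,-10,1); r=rv(R)
arm.servo_line(np.array(arm.observe()["ee_pos"])+[0,0,.06],velocity=.15)
arm.movep(tcp([*C,.30],R,B),r); arm.servo_line(tcp([*C,.252],R,B),velocity=.1)
for n in ("wrist","top","side"):
    p=arm.read_camera(n); save(p,"h_"+n); np.save("h_"+n+".npy",p,allow_pickle=True)
    for k in ("stopper_tip","stopper_seat","stopper","cruet_rim"): print(n,k,[(np.round(x["point"],4).tolist(),round(x["p"],2)) for x in arm.tip_of(p,k) if abs(x["point"][0]-.463)<.08 and abs(x["point"][1]+.253)<.08])
    P,v,u=cloud(p); near=np.hypot(P[:,0]-.463,P[:,1]+.253)<.04
    m=near&(abs(P[:,2]-.130)<.004); q=P[m]
    if m.sum()>10: print("rim",m.sum(),cv2.minEnclosingCircle(q[:,:2].astype(np.float32)))
    m=near&(P[:,2]>.165)&(P[:,2]<.205); q=P[m]; print("rod",m.sum(),q.mean(0) if len(q) else 0, q.min(0) if len(q) else 0,p["t"]@p["R"]*-1)
o=arm.observe(); print(o["t"],o["opening"],o["ee_pos"])
ims=[cv2.imread(f"pics/h_{n}.png") for n in("wrist","top","side")]
u,v=proj(np.load("h_side.npy",allow_pickle=True).item(),[.463,-.253,.17]).astype(int)
s=cv2.resize(ims[2][v-55:v+55,u-50:u+50],(360,400))
cv2.imwrite("pics/v4.png",np.hstack([cv2.resize(ims[0],(440,400)),s]))
E
```

```text
wrist stopper_tip []
wrist stopper_seat [([0.4608, -0.2568, 0.2304], 0.68)]
wrist stopper [([0.4611, -0.2531, 0.2687], 0.96)]
wrist cruet_rim []
rod 69 [ 0.46529576 -0.25034523  0.20007176] [ 0.46156317 -0.25276954  0.19683838] [ 0.47464068 -0.1404074   0.34919125]
top stopper_tip []
top stopper_seat [([0.4626, -0.2565, 0.233], 0.68)]
top stopper [([0.4616, -0.2575, 0.271], 0.74)]
top cruet_rim [([0.4645, -0.2562, 0.1285], 0.93)]
rim 13 ((0.4688713550567627, -0.23977580666542053), 0.010072877630591393)
rod 0 0 0 [ 0.32162403 -0.03860062  1.46565856]
side stopper_tip [([0.461, -0.2533, 0.1637], 0.82), ([0.4618, -0.2513, 0.2323], 0.43)]
side stopper_seat [([0.4615, -0.2519, 0.2293], 0.73)]
side stopper [([0.4639, -0.2545, 0.269], 0.67)]
side cruet_rim [([0.4603, -0.2561, 0.1274], 0.65)]
rim 66 ((0.46070244908332825, -0.25390493869781494), 0.018995510414242744)
rod 63 [ 0.46191463 -0.25757515  0.18435214] [ 0.45835168 -0.26112119  0.16536517] [ 0.08313885 -1.07948276  0.73533413]
27.5167 0.04467941886131385 [ 0.46168021 -0.26774592  0.24939094]
```

View pics/v4.png

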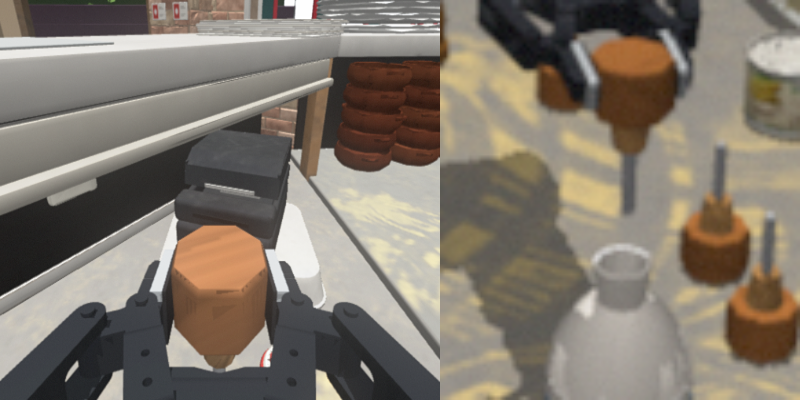

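The stopper is upright with the rod down, tip about 35 mm over the mouth at (627,210) and rim at (620,262) in the crop. Rim and rod agree within about 2 mm across the estimates. Next is a descent with force-guided lateral correction.

```bash
cat > ins.py <<'E'
from h import *
import sys
def insert(c,z,zend,fmax=12,gain=.0003):
    B=.015; R=rot(-95,-10,1); c=np.array(c,float); log=[]
    while z>zend:
        z-=.0015; arm.servo_line(tcp([*c,z],R,B),velocity=.04)
        f=np.array(arm.observe()["contact_force"])-F0
        k=0
        while np.hypot(*f[:2])>1.5 and k<6:
            c=c+np.clip(gain*f[:2],-.001,.001); arm.servo_line(tcp([*c,z],R,B),velocity=.03); k+=1
            f=np.array(arm.observe()["contact_force"])-F0
        if k or abs(f[2])>2: log.append((round(z,4),*c.round(4),*f.round(1),k))
        if f[2]>fmax: break
    for l in log: print(*l)
    print("end",z,c,f,arm.observe()["t"],arm.observe()["opening"]); return z,c
E
python3 - <<'E'
import ins; from h import *
c=[.4625,-.2535]; R=rot(-95,-10,1)
arm.servo_line(tcp([*c,.235],R,.015),velocity=.06); arm.pause(.3)
ins.F0=np.array(arm.observe()["contact_force"]); np.save("F0.npy",ins.F0); print(ins.F0)
ins.insert(c,.235,.185)
E
```

```text
[-0.44656192  0.16913841 -0.51639573]
end 0.18399999999999994 [ 0.4625 -0.2535] [ 0.39786114  0.16803273 -0.46686336] 36.75 0.04460577334941795
```

The rod is already 34 mm below the rim with no contact. Continuing to seat it.

```bash
sed -i 's/z-=.0015/z-=(.003 if z>.156 else .001)/' ins.py; python3 - <<'E'
import ins; from h import *
ins.F0=np.load("F0.npy")
ins.insert([.4625,-.2535],.184,.143,fmax=9)
E
```

```text
0.175 0.4622 -0.2531 0.3 -0.5 0.1 1
0.163 0.4622 -0.2532 0.0 -1.0 0.0 2
0.15 0.4621 -0.2525 0.3 -0.4 -0.8 1
0.149 0.4621 -0.2525 0.9 -0.2 3.8 0
0.148 0.4624 -0.2524 -0.7 3.5 10.4 6
end 0.14799999999999996 [ 0.46240579 -0.25243278] [-0.73600631  3.48700904 10.39083554] 43.25 0.044926850942912565
```

It seated at grasp height 0.149, as predicted. Releasing and retreating.

```bash
python3 - <<'E'
from h import *
R=rot(-95,-10,1); g=np.array([.4621,-.2527,.1488])
arm.servo_line(tcp(g,R,.015),velocity=.03); arm.command_gripper(.075)
arm.servo_line(tcp(g-.13*R[:,2],R,.015),velocity=.12)
arm.servo_line(tcp(g-.13*R[:,2]+[0,0,.1],R,.015),velocity=.15)
print(arm.observe()["t"],arm.observe()["opening"],np.array(arm.observe()["contact_force"]))
L=[]
for n in ("side","top"):
    p=arm.read_camera(n)
    for k in ("stopper","stopper_seat","cruet","pepper_mill","tin","spice_jar","timer"): print(n,k,[(np.round(x["point"],4).tolist(),round(x["p"],2)) for x in arm.tip_of(p,k)][:1 if k!="stopper" else 4])
    u,v=proj(p,[.463,-.253,.13]).astype(int); L.append(cv2.resize(p["color"][v-50:v+50,u-50:u+50,::-1],(400,400)))
    P,_,_=cloud(p); m=(np.hypot(P[:,0]-.463,P[:,1]+.253)<.02)&(P[:,2]>.15); q=P[m]; print("knob top z",np.percentile(q[:,2],[50,90,98]).round(4))
    if n=="top":
        t=q[q[:,2]>.157]; A=np.c_[t[:,:2],np.ones(len(t))]; print("slope",np.linalg.lstsq(A,t[:,2],rcond=None)[0])
cv2.imwrite("pics/v5.png",np.hstack(L))
E
```

```text
45.95 0.07493611008185197 [-0.2868946   1.13678228  0.34595667]
side stopper [([0.5875, -0.1998, -0.0036], 0.96), ([0.4601, -0.2536, 0.1654], 0.75), ([0.5953, 0.1673, 0.0017], 0.73), ([0.6008, -0.1052, -0.0009], 0.71)]
side stopper_seat [([0.4623, -0.2552, 0.1283], 0.75)]
side cruet [([0.459, -0.2504, 0.0035], 0.73)]
side pepper_mill [([0.4967, 0.279, -0.0007], 0.66)]
side tin [([0.7592, 0.0684, -0.001], 0.78)]
side spice_jar [([0.7404, -0.0963, 0.001], 0.65)]
side timer [([0.3623, -0.3761, 0.0038], 0.75)]
knob top z [0.1621 0.1636 0.1645]
top stopper [([0.4629, -0.2534, 0.1651], 0.82), ([0.6006, -0.1061, 0.0005], 0.73), ([0.5974, -0.2007, -0.0029], 0.59), ([0.5937, 0.1655, 0.0054], 0.47)]
top stopper_seat [([0.5964, 0.1651, 0.0333], 0.71)]
top cruet [([0.4593, -0.2537, 0.0011], 0.61)]
top pepper_mill []
top tin [([0.7561, 0.0724, 0.0002], 0.7)]
top spice_jar [([0.7439, -0.1009, -0.0003], 0.63)]
top timer [([0.3626, -0.3769, -0.0002], 0.96)]
knob top z [0.1638 0.1671 0.1694]
slope [0.01126559 0.02712476 0.16547631]
```

View pics/v5.png

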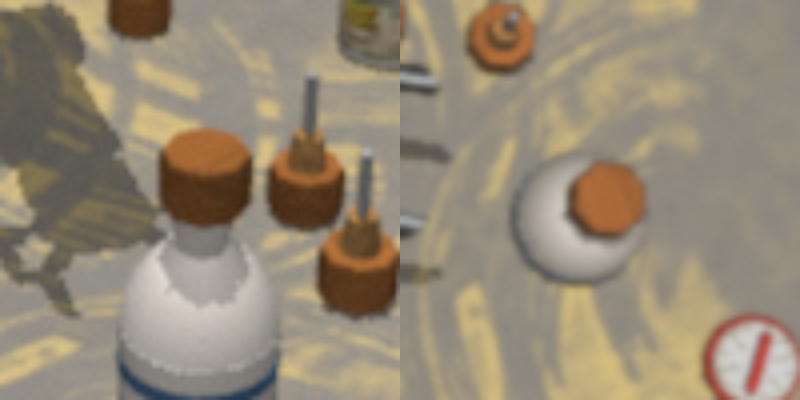

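The knob sits flat on the neck (side crop (205,175)). Its top is at 0.1638 m against 0.164 expected, and everything else is where it was.

```bash
python3 -c "
from cell import arm
print(arm.finish_job(), arm.observe()['t'])"
```

```text
the job is handed in; nothing more can be done
the job is handed in; nothing more can be done
```

The stopper is back in the cruet, rod down with the knob sitting flat on the rim, and the job is handed in. No verdict was reported.

**What I did:**
- I took the stopper nearest the base, at (0.47, -0.02), gripped its knob at a slant and laid it on its side.
- I regripped it from above, turned it rod down over the mouth, and lowered it with small corrections from the force readings. It seated with about 10 N of downward push.
- I released it and moved the arm clear at about 46 s, within the 72 s limit.

**Last checks before handing in:**
- **Seating:** the knob top measured 0.1638 m high, against 0.164 m expected when fully home. Its slope fitted to about 0.03 rad, which is within camera noise.
- **Cruet:** it stands within a few millimetres of where it started.
- **Other things:** the tin, spice jar and timer also measured within a few millimetres of their starting places in both cameras. The mill did too in the side camera, but the network missed it in the top one.
- **Disagreement:** before the insertion, camera estimates of the mouth's position differed by up to about 4 mm. The rod still went 34 mm below the rim before meeting any contact force.

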